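# Check the incubator with a temperature probe

### The job

Gently lower the lid of the block incubator until it is fully shut, then take the temperature probe out of its stand by the handle and lower it upright through the port in the lid until the dark band round its rod is level with the top of the port. The probe must never touch the incubator or its lid, and you finish while still holding it still, centred in the port. Leave the green tube rack, the brown bottle and the white kit tray where they are.

Things in the scene. Friction and masses are not known exactly. Their poses are not given: they have to be found in the camera images.
- bath: White block incubator, fixed to the bench: an open-topped chamber 180 (x) x 200 (y) mm and 90 mm high, with a lower console 50 mm deep and 70 mm high on its -x side (x from -140 to -90 mm). Origin at the centre of the chamber's underside, on the bench; its axes: -x to the console, +x to the hinged side, z up. The chamber's inside is empty down to 33 mm above the bench where the probe goes.
- lid (a joint): Angle of the lid in rad: 0 fully shut (flat), growing as its front edge rises; at the start it stands open between 0.8 and 1.15. The hinge is stiff (0.4 N m of friction, about 1 to 3 N pushed near the front edge): the lid stays at whatever angle it is left and does not fall. It can be shut by pushing on its outer (upper) face near the front edge.
- lid_hinge (a point): Middle of the lid's hinge line, 90 mm above the bench, on the +x side of the incubator (x = +90 mm in its frame). The hinge line runs along the incubator's y. The frame turns with the lid: x runs from the front edge to the hinge, z is normal to the lid (up when shut).
- lid_edge (a point): Middle of the lid's front edge on its outer (upper) face, 190 mm from the hinge. The lid is a grey plate 190 mm (hinge to edge) x 200 mm x 10 mm thick, its underside in the plane of the hinge line. Frame as lid_hinge.
- port (a point): Centre of the top mouth of the probe port: a round black collar 38 mm across, standing 14 mm above the lid's outer face, with a straight bore 22 mm across that goes through collar and lid (24 mm long). It lies 90 mm from the hinge line and 30 mm to the +y side of the lid's middle. It moves with the lid; when the lid is shut it is 114 mm above the bench and its z (the bore's axis) points up.
- stand: Grey probe stand, fixed to the bench: base 90 x 80 x 12 mm and a top plate 50 x 68 mm, 10 mm thick, on two side walls; origin at the centre of its underside. It may stand left or right of the incubator.
- stand_top (a point): Centre of the 14 mm hole in the stand's top plate, at the plate's upper face, 115 mm above the bench; the hole goes right through.
- probe_grip (a point): Centre of the temperature probe's handle: an upright black round handle 24 mm across and 60 mm high (the handle reaches 30 mm above and below this point). z points up along the probe, away from its tip. At the start the probe hangs upright in the stand, the handle's lower face resting on the stand's top plate. The whole probe is 160 mm long, 60 to 130 g.
- probe_band (a point): Middle of the dark band (4 mm high) round the probe's steel rod, 80 mm below probe_grip and 50 mm above the tip.
- probe_tip (a point): Lower end of the probe's steel rod, 130 mm below probe_grip. The rod is 8 mm across and reaches 100 mm below the handle.
- rack: Green tube rack with white-capped tubes, 90 x 80 x 42 mm (56 with the tubes), origin under its centre; a bystander on the other side of the incubator from the stand.
- reagent: Brown reagent bottle, 56 mm across, 110 mm high, origin under its centre; a bystander.
- kit: White tray 110 x 90 x 35 mm with three small bottles 60 mm high, origin under its centre; a bystander.
Not all that is in view belongs to the job. Of the things that look like the part that bears probe_grip, the larger one is meant. What is shaped like the stand but purple is not meant.

How it is judged (in metres and radians):
On the way, in this order (a step that is already met when the one before it is completed fails the run):
1. the lid is fully shut (value of joint lid below 0.035 rad), for 0.2 s.
2. the probe is held clear of its stand, its tip above the port, the lid shut (contact force between the fingers and probe above 1 N and height (world z) of probe_tip above 0.115 m and value of joint lid below 0.035 rad), for 0.1 s.
At the end, for the whole second after the job is handed in: The lid is shut (under 0.035 rad); the gripper holds the probe still and upright (within 0.1 rad), its rod within 4.5 mm of the port's axis at tip and band, the band within 8 mm of the height of the port's top; the probe touches neither incubator, lid nor stand (value of joint lid below 0.035 rad and horizontal distance between each of probe_tip, probe_band and port below 0.0045 m and z of probe_band in the frame of port between -0.008 and 0.008 m and angle between probe_grip's own z axis and vertical below 0.1 rad and height (world z) of probe_tip above 0.045 m and contact force between the fingers and probe above 1 N and contact force between probe and bath below 0.1 N and contact force between probe and stand below 0.1 N and linear speed of probe below 0.02 m/s); the arm keeps its last pose, push and grip.
It fails at once if the probe touches the incubator or its lid (contact force between probe and bath above 0.3 N).
It fails at once if the lid is slammed (faster than 2.5 rad/s) (velocity of joint lid below -2.5 rad/s).
It fails at once if a bystander is moved more than 15 mm (distance of any of rack, reagent, kit from where it was at the start of the episode above 0.015 m).
It fails at once if a bystander is tipped (angle between any of rack, reagent, kit's own z axis and vertical above 0.3 rad).
It also fails if it takes over 70 s, if anything falls off the work surface, if the arm or the gripper's body presses on something with over 40 N, if the wrist force passes 120 N, or if a joint passes its speed limit or range.

### The arm

A 6-joint arm with a two-finger parallel gripper is mounted at the origin on the work surface. World frame = base frame: x ahead of the robot, y to its left, z up, the work surface at z = 0. Lengths are in mm, angles in rad, forces in N, time in s.
With the tool pointing down it reaches from about 375 to 975 mm from the base axis. Payload 3.8 kg.
Tool frame: the origin (TCP) lies midway between the tips of the shut fingers; the grasp point (between the pads) lies behind it (ctrl.hold_point_z is the z of the grasp point in the tool frame, in mm); z points along the fingers, x is the direction in which the jaws open and shut, and the axes are right-handed (so a half turn about z gives the same grasp; the last joint's range is limited). The gripper opens to 85 mm and grips with 20 to 120 N. Pads are 22 mm wide; open, the fingers measure 114 mm over their backs; the gripper's body (76 mm by 85 mm) begins 54 mm behind the grasp point. The pads swing forward as they close: fully open they stand 13 mm farther back than shut.
Start: joints at [-1.277, 0.264, 1.604, -0, 1.274, -0.037], TCP at [219.234, -638.4, 231.28] pointing down, gripper open.
Joint ranges: [-2.63, 2.63], [-0.94, 2.18], [0.31, 2.57], [-1.31, 4.45], [0, 2.66], [-2.55, 2.55]. Speed limits (rad/s): [2.57, 2.57, 3.14, 3.14, 3.14, 3.14].

### API

Orientations are given as [roll, pitch, yaw] about the fixed x, y, z axes, in that order (R = Rz(yaw) Ry(pitch) Rx(roll)).
In Python, from workcell import ctrl gives the robot as it stands.
- The arm moves only by the tool jog_arm, never from a script. Its argument "commands" is a list of rows, each an object of numbers: "tx", "ty", "tz": the shift along the tool's x, y, z in m; "ax", "ay", "az": the turn, a rotation vector about the tool's x, y, z in rad; "grip": the opening, from -1 (shut) to 1 (fully open). A call has 1 to 8 rows; each row shifts and turns the pose as measured when the row begins, along the tool's axes as they then stand; what a row does not reach is not made up. A row lasts 1/12 s, in which the tool goes at most 41.7 mm and 7.16 degrees, less where a joint would pass 70% of its speed; a pose out of reach is approached as far as the arm can. A call is refused whole if a number of a shift passes 0.0417 or a number of a turn 0.125, either way. A call with a gripper value outside its range is refused whole. The fingers move at their own pace and stop on an object; the grip force is fixed at half the most. Time passes only in rows, so rows that do not move let the fingers close. It gives the time, the measured TCP pose, the force and the opening at its end, in the units of the state.
- ctrl.state(): the state, without advancing time (a new reading comes with each control period).
- ctrl.snapshot(name): name is "side" or "top" or "wrist"; returns a dict with "color" (420x560x3 uint8, blue, green, red), "fx", "fy", "cx", "cy" (pixels), "dist" ([k1, k2, p1, p2, k3] as OpenCV has them; the pictures are not rectified), "R" (3x3) and "t" (3): a world point X has camera coordinates R X + t. Camera axes: x right, y down, z forward; pixel columns grow to the right and rows downward; lengths in mm; the calibration is good to about 2 mm. A picture is of the moment at which its call begins. There is no depth.
- ctrl.finish_job(): hands the job in, once; it reports no verdict.
The state is a dict: "time": time; "joint_positions": joint angles; "joint_vel": joint speeds; "effort": joint torques, N m; "ee_pos": TCP position; "tcp_rot": TCP orientation; "ft_force": force on the tool from outside, world axes, zero at the start; "wrist_torque": the same for the moment, N m; "grip_width": finger opening in mm.
Only numpy, scipy, OpenCV 4.12 (cv2) and the standard library are available. Lean on these libraries where they do the work, as an engineer would, in place of code of your own. Each camera call takes 0.05 s, during which the arm holds its last target.

## Working session

There is one attempt and no reset: what is moved stays moved. The work goes in short steps, Python scripts to look and compute and a tool call to move; the robot and the scene stay as the last step left them, time stands still between calls to the robot, and variables do not carry over. Pictures are saved under pics/ and viewed, and the job is handed in when it is done.

Besides the shell and the picture viewer there is one more tool, called after "Call:" as name(argument=value, ...) on one line, values as JSON. jog_arm: Moves the arm, as the interface text tells. Its arguments: {"type":"object","properties":{"commands":{"type":"array"}},"required":["commands"]}

```bash
mkdir -p pics; ls
python3 - <<'E'
from workcell import ctrl
import cv2
print(ctrl.state(), ctrl.hold_point_z)
for n in ["side","top","wrist"]:
    s=ctrl.snapshot(n); cv2.imwrite(f"pics/{n}0.png",s["color"])
    print(n,s["fx"],s["fy"],s["cx"],s["cy"],s["dist"],s["R"],s["t"])
E
```

```text
pics
{'time': 0.0, 'joint_positions': array([-1.27690678e+00,  2.64764158e-01,  1.60540466e+00, -1.65980898e-05,
        1.27366664e+00, -3.68846755e-02]), 'joint_vel': array([ 4.59328378e-04, -1.83882163e-03, -1.47281253e-04,  4.24497093e-05,
        1.09235662e-03, -1.33902651e-03]), 'effort': array([-1.02464226e-03, -5.15116310e+01, -3.67314506e+01, -3.27222215e-04,
        1.28138563e-02,  1.65320233e-05]), 'ee_pos': array([ 219.0129703 , -637.70356457,  229.93803676]), 'tcp_rot': array([-3.14152580e+00,  2.24186051e-03, -1.24001715e+00]), 'ft_force': array([-0.15344195,  0.32043032, -0.58111169]), 'wrist_torque': array([ 0.02464972, -0.01119842, -0.02358342]), 'grip_width': 85.8467807667415} -18.700000000000003
side 384.8422845463632 384.8422845463632 283.0070604682682 207.12730493936687 [0.0061495 0.        0.        0.        0.       ] [[-0.84226763 -0.53874379  0.01844917]
 [-0.36002766  0.53673262 -0.76308465]
 [ 0.40120484 -0.64936371 -0.64603517]] [480.91511521 258.73475387 660.50971519]
top 472.672302305603 472.672302305603 278.4283368636751 214.6623141789687 [-0.0302874  0.         0.         0.         0.       ] [[ 0.0189048  -0.99978675 -0.00831073]
 [-0.98114334 -0.01695181 -0.1925367 ]
 [ 0.19235476  0.01179389 -0.98125458]] [  11.2425659   572.05598729 1197.16230333]
wrist 373.6542550714964 373.6542550714964 279.58371909919157 209.50832142086955 [-0.09853602  0.          0.          0.          0.        ] [[ 3.23428550e-01 -9.46252127e-01 -9.40887405e-04]
 [-9.10787348e-01 -3.11576069e-01  2.70899908e-01]
 [-2.56632772e-01 -8.67598161e-02 -9.62607061e-01]] [-674.20450904  -35.14693731  378.70709478]
```

View pics/side0.png

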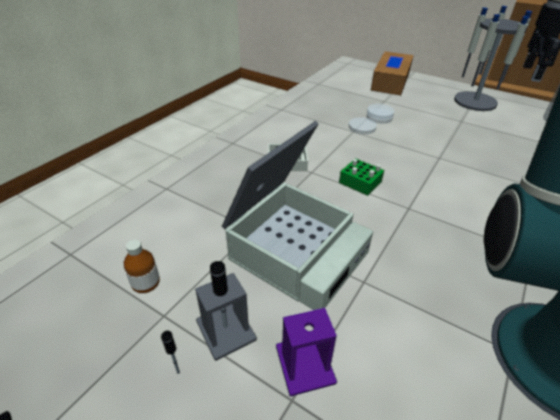

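View pics/top0.png

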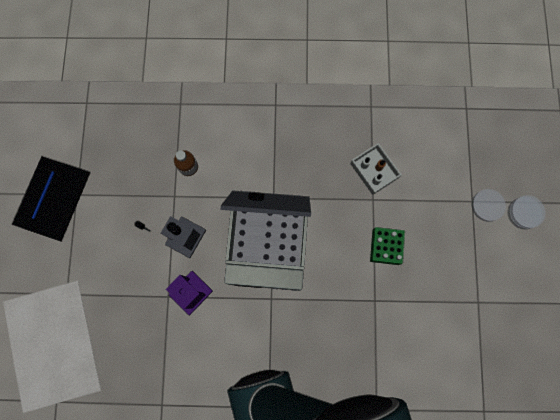

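View pics/wrist0.png

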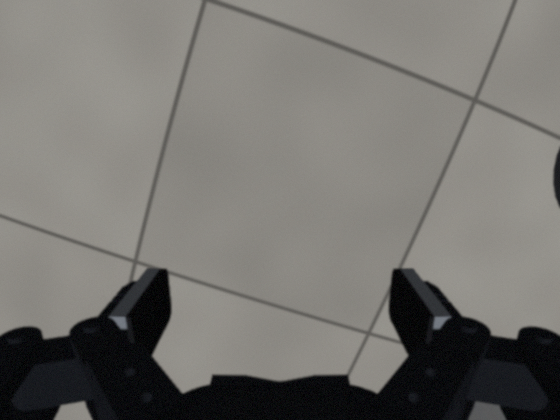

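The side view shows the lid open at about (270,175), the probe in its grey stand at (218,278), a small decoy probe on the bench at (170,350) and the purple decoy stand at (308,345). In the top view the incubator is at (265,245), the stand at (184,236) and the bottle at (185,161). I'll enlarge both to measure.

```bash
cat > h.py <<'E'
import numpy as np, cv2
from workcell import ctrl
def K(s): return np.array([[s["fx"],0,s["cx"]],[0,s["fy"],s["cy"]],[0,0,1.]])
def ray(s,p):
    q=cv2.undistortPoints(np.array([[p]],float),K(s),np.array(s["dist"],float))[0,0]
    R=np.array(s["R"]);t=np.array(s["t"]).ravel()
    return -R.T@t, R.T@np.array([q[0],q[1],1.])
def onz(s,p,z):
    c,d=ray(s,p); return c+d*(z-c[2])/d[2]
def tri(l):
    A=np.zeros((3,3));b=np.zeros(3)
    for s,p in l:
        c,d=ray(s,p);d/=np.linalg.norm(d);M=np.eye(3)-np.outer(d,d);A+=M;b+=M@c
    X=np.linalg.solve(A,b)
    return X,[float(np.linalg.norm(np.cross(X-ray(s,p)[0],ray(s,p)[1]/np.linalg.norm(ray(s,p)[1])))) for s,p in l]
def proj(s,X):
    r,_=cv2.Rodrigues(np.array(s["R"]));return cv2.projectPoints(np.array(X,float).reshape(-1,1,3),r,np.array(s["t"],float).reshape(3,1),K(s),np.array(s["dist"],float))[0].reshape(-1,2)
def crop(s,name,x0,y0,x1,y1,k):
    c=cv2.resize(s["color"][y0:y1,x0:x1],None,fx=k,fy=k,interpolation=cv2.INTER_CUBIC)
    for x in range(x0,x1,10): cv2.line(c,((x-x0)*k,0),((x-x0)*k,6 if x%50 else 18),(0,255,255),1)
    for y in range(y0,y1,10): cv2.line(c,(0,(y-y0)*k),(6 if y%50 else 18,(y-y0)*k),(0,255,255),1)
    cv2.imwrite(name,c)
E
python3 - <<'E'
from h import *
s=ctrl.snapshot("top");crop(s,"pics/t1.png",130,140,320,310,4)
s=ctrl.snapshot("side");crop(s,"pics/s1.png",190,110,390,310,3)
s=ctrl.snapshot("side");crop(s,"pics/s2.png",150,230,290,370,4)
E
```

```text
(no output)
```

View pics/t1.png

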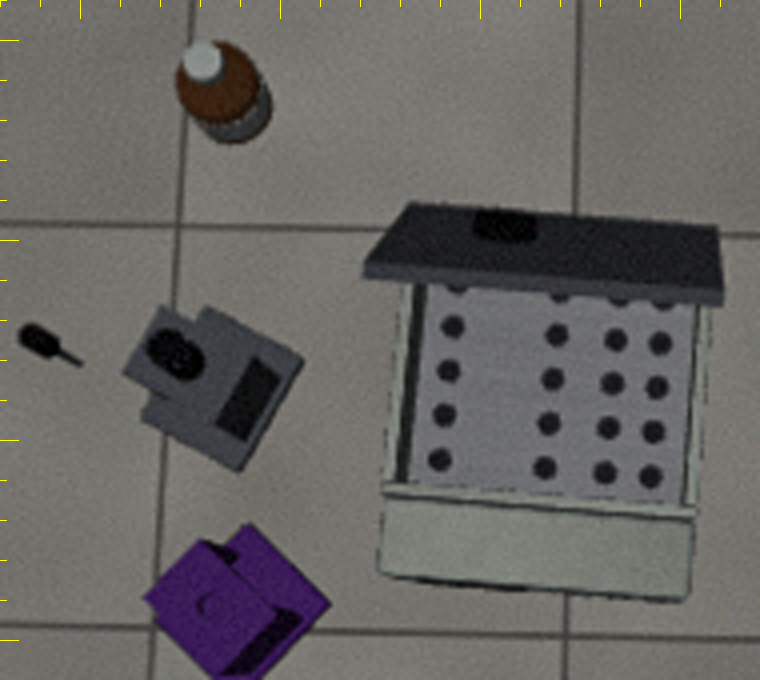

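View pics/s1.png

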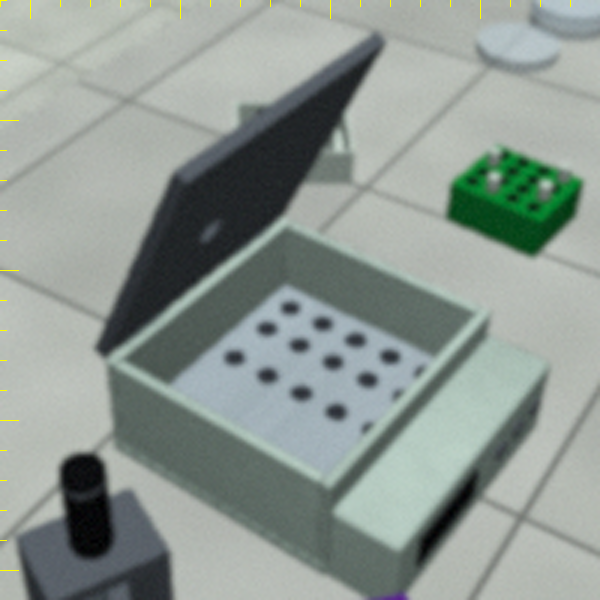

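View pics/s2.png

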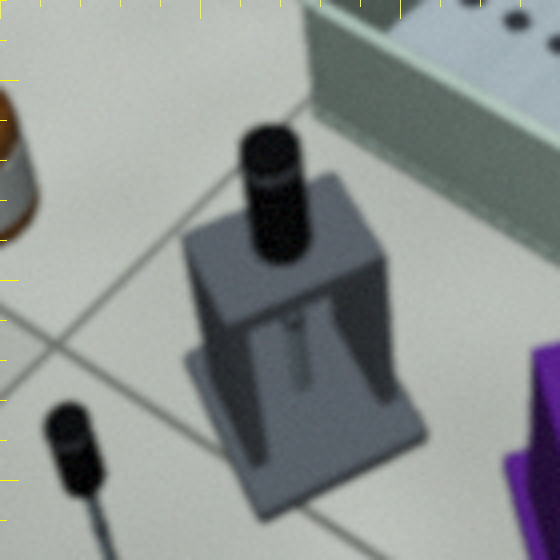

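Run:
```python
from h import *
np.set_printoptions(precision=1,suppress=True)
T=ctrl.snapshot("top");S=ctrl.snapshot("side")
t=lambda x,y:(130+x/4-.4,140+y/4-.4); s1=lambda x,y:(190+x/3-.33,110+y/3-.33); s2=lambda x,y:(150+x/4-.4,230+y/4-.4)
print("cams",ray(T,(0,0))[0],ray(S,(0,0))[0])
print("front+y rim",onz(T,t(385,487),90),onz(S,s1(328,487),90),tri([(T,t(385,487)),(S,s1(328,487))]))
print("front-y rim",onz(T,t(694,513),90),onz(S,s1(488,316),90),tri([(T,t(694,513)),(S,s1(488,316))]))
print("back+y",onz(S,s1(108,357),90),"back-y",onz(S,s1(287,222),90))
print("lid edge+y inner",tri([(T,t(365,272)),(S,s1(178,178))]),"-y",tri([(T,t(722,303)),(S,s1(380,42))]))
print("console bottom",onz(T,t(380,575),0))
print("handle top",onz(S,s2(270,138),175),"bot",onz(S,s2(281,249),115))
print("stand plate corners S",[onz(S,s2(*p),115) for p in [(184,240),(333,173),(386,257),(228,325)]])
print("stand base S",[onz(S,s2(*p),12) for p in [(426,433),(262,515),(187,357)]])
g=cv2.cvtColor(T["color"],6)[205:245,160:185]
_,b=cv2.threshold(g,32,255,1); n,l,st,c=cv2.connectedComponentsWithStats(b)
for i in range(1,n):
  if st[i][4]>20:print(st[i],c[i]+[160,205],onz(T,c[i]+[160,205],145))
# bottle, kit, rack
print("bottle",onz(T,t(203,60),110),onz(S,(134,246),110)); print("kit",onz(T,(376,170),35),"rack",onz(T,(388,246),50))
print("purple",onz(T,t(210,603),115),"decoy",onz(T,t(40,340),5))
```

```text
cams [ 330.8    6.8 1285. ] [233.2 549.1 615.3]
front+y rim [442.3 152.   90. ] [440.6 154.6  90. ] (array([442.2, 152.2,  86.8]), [0.38744714641586264, 0.3874471464158742])
front-y rim [429.5 -43.6  90. ] [426.4 -37.7  90. ] (array([429.3, -44. ,  84.2]), [0.7271762271808592, 0.7271762271808756])
back+y [618.  139.6  90. ] back-y [599.6 -51.4  90. ]
lid edge+y inner (array([545.6, 147.2, 264.4]), [1.1507666390190796, 1.1507666390193112]) -y (array([532. , -50.4, 261.8]), [1.010553689430066, 1.0105536894301683])
console bottom [391.3 164.    0. ]
handle top [517.5 273.2 175. ] bot [515.  277.9 115. ]
stand plate corners S [array([550. , 295.7, 115. ]), array([522. , 235.9, 115. ]), array([477.9, 258.1, 115. ]), array([508.9, 316.4, 115. ])]
stand base S [array([458.1, 263.2,  12. ]), array([492.9, 330.6,  12. ]), array([569.8, 291.3,  12. ])]
[  6  17  15  13 128] [173.4 228.3] [515.8 277.4 145. ]
bottle [716.3 279.7 110. ] [711.2 281.5 110. ]
kit [ 705.4 -243.6   35. ] rack [ 493.9 -267.8   50. ]
purple [366.7 253.7 115. ] decoy [547.1 405.1   5. ]
```

Positions: the incubator centre is near (522,49) with yaw about -0.07, the lid angle is about 1.15, and the probe handle is near (516,277). Everything agrees with the given sizes to within a few mm. Next I'll raise the arm, square it up and shut the fingers.

Call:
jog_arm(commands=[{"tz":-0.02,"az":-0.124,"grip":-1},{"tz":-0.02,"az":-0.124,"grip":-1},{"tz":-0.02,"az":-0.124,"grip":-1},{"tz":-0.02,"az":-0.124,"grip":-1},{"tz":-0.02,"az":-0.124,"grip":-1},{"tz":-0.02,"az":-0.124,"grip":-1},{"tz":-0.02,"az":-0.124,"grip":-1},{"tz":-0.02,"az":-0.124,"grip":-1}])

```text
validation failed for argument at $.co...
```

Call:
jog_arm(commands=[{"tx":0.0,"ty":0.0,"tz":-0.02,"ax":0.0,"ay":0.0,"az":-0.124,"grip":-1.0}])

```text
time: 0.48
ee_pos: [218.4, -635.7, 246.1]
tcp_rot: [-3.14, 0.009, -1.115]
ft_force: [0.2, 0.3, -0.9]
grip_width: 75.4
```

Call:
jog_arm(commands=[{"tx":0.0,"ty":0.0,"tz":-0.02,"ax":0.0,"ay":0.0,"az":-0.124,"grip":-1.0},{"tx":0.0,"ty":0.0,"tz":-0.02,"ax":0.0,"ay":0.0,"az":-0.124,"grip":-1.0},{"tx":0.0,"ty":0.0,"tz":-0.02,"ax":0.0,"ay":0.0,"az":-0.124,"grip":-1.0},{"tx":0.0,"ty":0.0,"tz":-0.02,"ax":0.0,"ay":0.0,"az":-0.124,"grip":-1.0},{"tx":0.0,"ty":0.0,"tz":-0.02,"ax":0.0,"ay":0.0,"az":-0.124,"grip":-1.0},{"tx":0.0,"ty":0.0,"tz":-0.02,"ax":0.0,"ay":0.0,"az":-0.124,"grip":-1.0},{"tx":0.0,"ty":0.0,"tz":-0.02,"ax":0.0,"ay":0.0,"az":-0.124,"grip":-1.0},{"tx":0.0,"ty":0.0,"tz":-0.02,"ax":0.0,"ay":0.0,"az":-0.124,"grip":-1.0}])

```text
time: 1.15
ee_pos: [218.3, -635.2, 409.5]
tcp_rot: [-3.127, 0.006, -0.11]
ft_force: [0.2, 0.1, 0.9]
grip_width: 0.0
```

Call:
jog_arm(commands=[{"tx":0.017,"ty":-0.035,"tz":0.0,"ax":-0.014,"ay":0.0,"az":-0.04,"grip":-1.0},{"tx":0.017,"ty":-0.035,"tz":0.0,"ax":0.0,"ay":0.0,"az":0.0,"grip":-1.0},{"tx":0.017,"ty":-0.035,"tz":0.0,"ax":0.0,"ay":0.0,"az":0.0,"grip":-1.0},{"tx":0.017,"ty":-0.035,"tz":0.0,"ax":0.0,"ay":0.0,"az":0.0,"grip":-1.0},{"tx":0.017,"ty":-0.035,"tz":0.0,"ax":0.0,"ay":0.0,"az":0.0,"grip":-1.0},{"tx":0.017,"ty":-0.035,"tz":0.0,"ax":0.0,"ay":0.0,"az":0.0,"grip":-1.0},{"tx":0.017,"ty":-0.035,"tz":0.0,"ax":0.0,"ay":0.0,"az":0.0,"grip":-1.0},{"tx":0.017,"ty":-0.035,"tz":0.0,"ax":0.0,"ay":0.0,"az":0.0,"grip":-1.0}])

```text
time: 1.82
ee_pos: [375.3, -365.1, 413.3]
tcp_rot: [3.128, 0.001, -0.076]
ft_force: [1.5, -0.6, 0.3]
grip_width: 0.0
```

Call:
jog_arm(commands=[{"tx":0.017,"ty":-0.035,"tz":0.0,"ax":0.0,"ay":0.0,"az":0.0,"grip":-1.0},{"tx":0.017,"ty":-0.035,"tz":0.0,"ax":0.0,"ay":0.0,"az":0.0,"grip":-1.0},{"tx":0.017,"ty":-0.035,"tz":0.0,"ax":0.0,"ay":0.0,"az":0.0,"grip":-1.0},{"tx":0.017,"ty":-0.035,"tz":0.0,"ax":0.0,"ay":0.0,"az":0.0,"grip":-1.0},{"tx":0.017,"ty":-0.035,"tz":0.0,"ax":0.0,"ay":0.0,"az":0.0,"grip":-1.0},{"tx":0.017,"ty":-0.035,"tz":0.0,"ax":0.0,"ay":0.0,"az":0.0,"grip":-1.0},{"tx":0.017,"ty":-0.035,"tz":0.0,"ax":0.0,"ay":0.0,"az":0.0,"grip":-1.0},{"tx":0.017,"ty":-0.035,"tz":0.0,"ax":0.0,"ay":0.0,"az":0.0,"grip":-1.0}])

```text
time: 2.48
ee_pos: [536.2, -81.1, 412.5]
tcp_rot: [3.125, -0.007, -0.077]
ft_force: [0.2, -0.8, 0.0]
grip_width: 0.1
```

Call:
jog_arm(commands=[{"tx":0.016,"ty":-0.033,"tz":0.0,"ax":0.015,"ay":0.0,"az":0.0,"grip":-1.0},{"tx":0.016,"ty":-0.033,"tz":0.0,"ax":0.0,"ay":0.0,"az":0.0,"grip":-1.0},{"tx":0.016,"ty":-0.033,"tz":0.0,"ax":0.0,"ay":0.0,"az":0.0,"grip":-1.0},{"tx":0.014,"ty":-0.03,"tz":0.0,"ax":0.0,"ay":0.0,"az":0.0,"grip":-1.0},{"tx":0.0,"ty":0.0,"tz":0.03,"ax":0.0,"ay":0.0,"az":0.0,"grip":-1.0},{"tx":0.0,"ty":0.0,"tz":0.03,"ax":0.0,"ay":0.0,"az":0.0,"grip":-1.0}])

```text
time: 2.98
ee_pos: [617.3, 59.3, 359.6]
tcp_rot: [-3.138, -0.024, -0.067]
ft_force: [-0.1, -0.4, -1.3]
grip_width: -0.2
```

Run:
```python
from h import *
T=ctrl.snapshot("top");S=ctrl.snapshot("side")
cv2.imwrite("pics/sA.png",cv2.resize(S["color"],(784,588)))
```

```text
(no output)
```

View pics/sA.png

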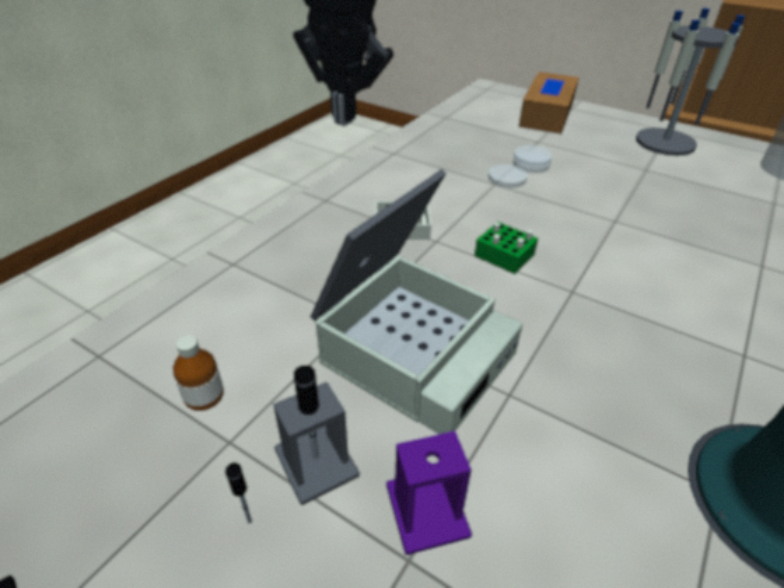

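Call:
jog_arm(commands=[{"tx":0.0,"ty":0.012,"tz":0.03,"ax":0.0,"ay":0.0,"az":0.0,"grip":-1.0},{"tx":0.0,"ty":0.0,"tz":0.03,"ax":0.0,"ay":0.0,"az":0.0,"grip":-1.0},{"tx":0.0,"ty":0.0,"tz":0.03,"ax":0.0,"ay":0.0,"az":0.0,"grip":-1.0},{"tx":0.0,"ty":0.0,"tz":0.02,"ax":0.0,"ay":0.0,"az":0.0,"grip":-1.0},{"tx":0.0,"ty":0.0,"tz":0.0,"ax":0.0,"ay":0.0,"az":0.0,"grip":-1.0},{"tx":0.0,"ty":0.0,"tz":0.0,"ax":0.0,"ay":0.0,"az":0.0,"grip":-1.0}])

```text
time: 3.58
ee_pos: [617.1, 43.3, 250.3]
tcp_rot: [-3.139, -0.022, -0.071]
ft_force: [-0.0, 0.4, -0.3]
grip_width: 0.2
```

Call:
jog_arm(commands=[{"tx":-0.01,"ty":0.0,"tz":0.002,"ax":0.0,"ay":0.0,"az":0.0,"grip":-1.0},{"tx":-0.01,"ty":0.0,"tz":0.002,"ax":0.0,"ay":0.0,"az":0.0,"grip":-1.0},{"tx":-0.01,"ty":0.0,"tz":0.0,"ax":0.0,"ay":0.0,"az":0.0,"grip":-1.0},{"tx":-0.008,"ty":0.0,"tz":0.0,"ax":0.0,"ay":0.0,"az":0.0,"grip":-1.0},{"tx":-0.008,"ty":0.0,"tz":0.0,"ax":0.0,"ay":0.0,"az":0.0,"grip":-1.0},{"tx":-0.008,"ty":0.0,"tz":0.0,"ax":0.0,"ay":0.0,"az":0.0,"grip":-1.0}])

```text
time: 4.08
ee_pos: [563.0, 46.6, 255.1]
tcp_rot: [-3.138, -0.036, -0.073]
ft_force: [-0.2, 0.5, 0.4]
grip_width: 0.1
```

Call:
jog_arm(commands=[{"tx":-0.008,"ty":0.0,"tz":0.006,"ax":0.0,"ay":0.0,"az":0.0,"grip":-1.0},{"tx":-0.008,"ty":0.0,"tz":0.006,"ax":0.0,"ay":0.0,"az":0.0,"grip":-1.0},{"tx":-0.008,"ty":0.0,"tz":0.006,"ax":0.0,"ay":0.0,"az":0.0,"grip":-1.0},{"tx":-0.008,"ty":0.0,"tz":0.006,"ax":0.0,"ay":0.0,"az":0.0,"grip":-1.0}])

```text
time: 4.42
ee_pos: [531.6, 49.5, 233.1]
tcp_rot: [-3.137, -0.047, -0.072]
ft_force: [0.5, -0.8, 1.6]
grip_width: 0.3
```

Run:
```python
from h import *
S=ctrl.snapshot("side")
crop(S,"pics/sB.png",180,20,360,260,3)
```

```text
(no output)
```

View pics/sB.png

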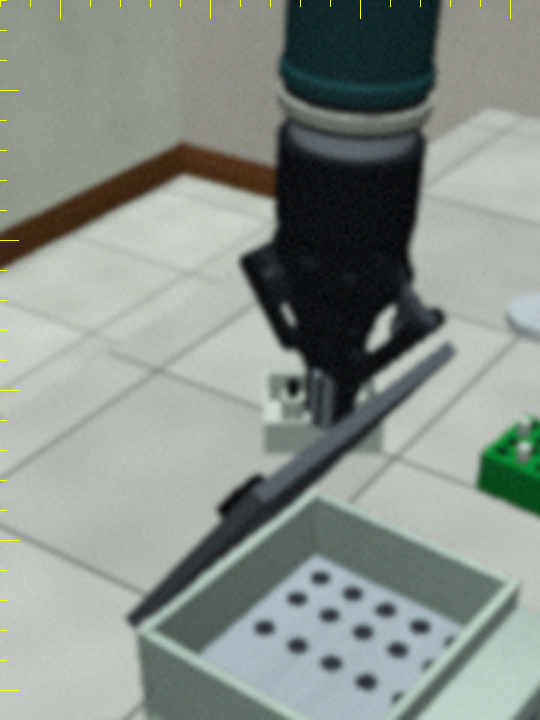

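Call:
jog_arm(commands=[{"tx":-0.011,"ty":0.001,"tz":0.007,"ax":0.0,"ay":-0.02,"az":0.0,"grip":-1.0},{"tx":-0.01,"ty":0.001,"tz":0.008,"ax":0.0,"ay":-0.01,"az":0.0,"grip":-1.0},{"tx":-0.01,"ty":0.001,"tz":0.009,"ax":0.0,"ay":-0.01,"az":0.0,"grip":-1.0},{"tx":-0.009,"ty":0.001,"tz":0.009,"ax":0.0,"ay":0.0,"az":0.0,"grip":-1.0},{"tx":-0.008,"ty":0.001,"tz":0.01,"ax":0.0,"ay":0.0,"az":0.0,"grip":-1.0},{"tx":-0.007,"ty":0.001,"tz":0.011,"ax":0.0,"ay":0.0,"az":0.0,"grip":-1.0}])

```text
time: 4.97
ee_pos: [470.2, 48.7, 170.9]
tcp_rot: [-3.135, 0.002, -0.072]
ft_force: [0.9, 0.9, 0.5]
grip_width: 0.0
```

Call:
jog_arm(commands=[{"tx":-0.006,"ty":0.0,"tz":0.011,"ax":0.0,"ay":0.0,"az":0.0,"grip":-1.0},{"tx":-0.004,"ty":0.0,"tz":0.011,"ax":0.0,"ay":0.0,"az":0.0,"grip":-1.0},{"tx":-0.002,"ty":0.0,"tz":0.01,"ax":0.0,"ay":0.0,"az":0.0,"grip":-1.0},{"tx":-0.002,"ty":0.0,"tz":0.01,"ax":0.0,"ay":0.0,"az":0.0,"grip":-1.0},{"tx":-0.001,"ty":0.0,"tz":0.008,"ax":0.0,"ay":0.0,"az":0.0,"grip":-1.0}])

```text
time: 5.38
ee_pos: [448.1, 49.4, 112.5]
tcp_rot: [-3.137, 0.011, -0.072]
ft_force: [0.6, 0.5, 0.7]
grip_width: -0.1
```

Call:
jog_arm(commands=[{"tx":0.0,"ty":0.0,"tz":0.004,"ax":0.0,"ay":0.0,"az":0.0,"grip":-1.0},{"tx":0.0,"ty":0.0,"tz":0.004,"ax":0.0,"ay":0.0,"az":0.0,"grip":-1.0},{"tx":0.0,"ty":0.0,"tz":0.003,"ax":0.0,"ay":0.0,"az":0.0,"grip":-1.0}])

```text
time: 5.63
ee_pos: [446.4, 49.4, 99.7]
tcp_rot: [-3.137, 0.016, -0.072]
ft_force: [-12.2, -0.2, 37.1]
grip_width: 0.2
```

Call:
jog_arm(commands=[{"tx":0.0,"ty":0.0,"tz":-0.01,"ax":0.0,"ay":0.0,"az":0.0,"grip":-1.0},{"tx":0.0,"ty":0.0,"tz":-0.03,"ax":0.0,"ay":0.0,"az":0.0,"grip":-1.0},{"tx":0.0,"ty":0.0,"tz":-0.04,"ax":0.0,"ay":0.0,"az":0.0,"grip":0.0},{"tx":0.0,"ty":0.0,"tz":-0.04,"ax":0.0,"ay":0.0,"az":0.0,"grip":1.0},{"tx":0.0,"ty":0.0,"tz":-0.04,"ax":0.0,"ay":0.0,"az":0.0,"grip":1.0}])

```text
time: 6.05
ee_pos: [442.4, 47.9, 254.8]
tcp_rot: [-3.141, 0.041, -0.072]
ft_force: [1.9, 0.1, 0.3]
grip_width: 35.9
```

Call:
jog_arm(commands=[{"tx":0.008,"ty":-0.033,"tz":0.0,"ax":0.0,"ay":0.02,"az":0.0,"grip":1.0},{"tx":0.008,"ty":-0.033,"tz":0.0,"ax":0.0,"ay":0.02,"az":0.0,"grip":1.0},{"tx":0.008,"ty":-0.033,"tz":0.0,"ax":0.0,"ay":0.0,"az":0.0,"grip":1.0},{"tx":0.008,"ty":-0.033,"tz":0.0,"ax":0.0,"ay":0.0,"az":0.0,"grip":1.0},{"tx":0.008,"ty":-0.033,"tz":0.0,"ax":0.0,"ay":0.0,"az":0.0,"grip":1.0},{"tx":0.008,"ty":-0.033,"tz":0.0,"ax":0.0,"ay":0.0,"az":0.0,"grip":1.0},{"tx":0.002,"ty":-0.01,"tz":0.0,"ax":0.0,"ay":0.0,"az":0.0,"grip":1.0},{"tx":0.0,"ty":0.0,"tz":0.0,"ax":0.0,"ay":0.0,"az":0.0,"grip":1.0}])

```text
time: 6.72
ee_pos: [521.2, 259.9, 274.3]
tcp_rot: [-3.135, -0.032, -0.079]
ft_force: [0.4, -1.1, -0.2]
grip_width: 85.1
```

Run:
```python
from h import *
T=ctrl.snapshot("top");crop(T,"pics/t2.png",130,140,320,310,4)
S=ctrl.snapshot("side");crop(S,"pics/s3.png",150,110,390,330,3)
W=ctrl.snapshot("wrist");cv2.imwrite("pics/w1.png",W["color"])
print(ctrl.state()["ee_pos"],ctrl.state()["tcp_rot"])
```

```text
[520.34317082 256.8320553  274.08619599] [-3.13624105 -0.03159758 -0.08151156]
```

View pics/t2.png

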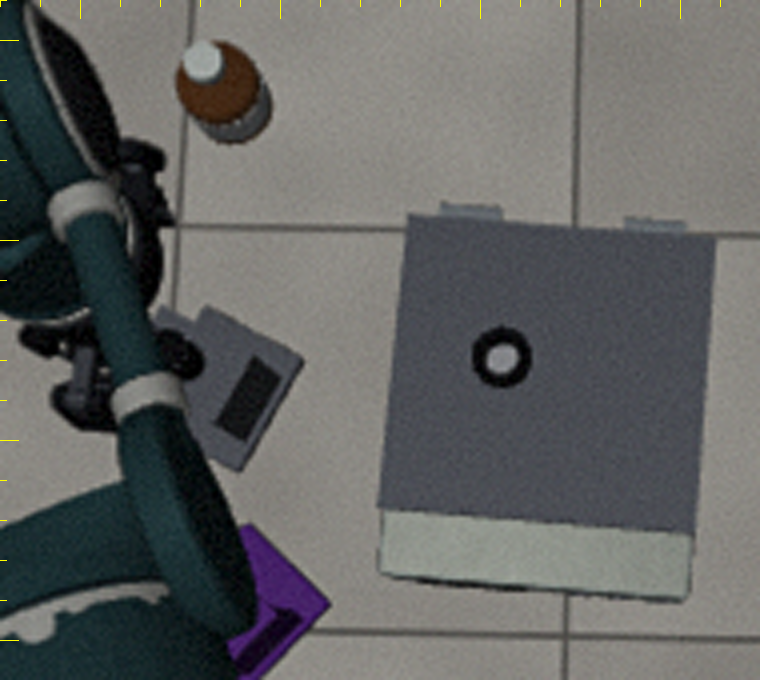

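View pics/s3.png

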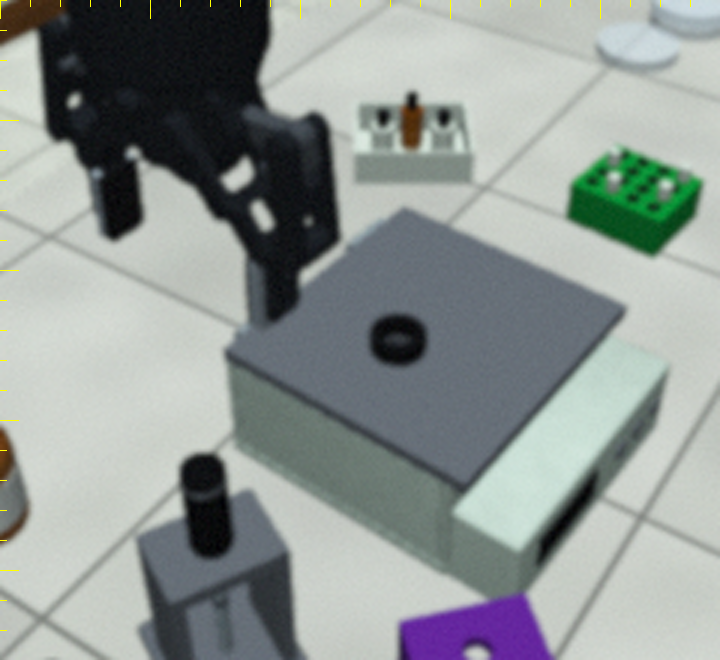

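View pics/w1.png

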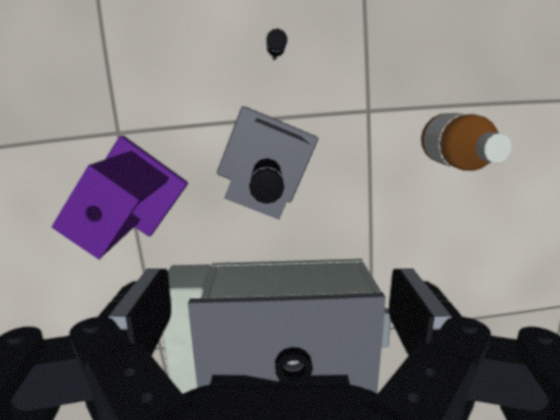

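The lid lies flat. In the top view the collar is at crop (502,357) and in the side view at crop (398,340). The wrist view shows the probe handle at (266,182). Next I'll measure the port and the handle.

Run:
```python
from h import *
np.set_printoptions(precision=1,suppress=True)
T=ctrl.snapshot("top");S=ctrl.snapshot("side");W=ctrl.snapshot("wrist")
print("tcp in side",proj(S,ctrl.state()["ee_pos"]))
def blob(s,x0,y0,x1,y1,th,fill=True):
    g=cv2.GaussianBlur(cv2.cvtColor(s["color"],6),(3,3),0)[y0:y1,x0:x1]
    b=(g<th).astype(np.uint8); cs,_=cv2.findContours(b,0,1); c=max(cs,key=cv2.contourArea)
    e=cv2.fitEllipse(c) ; m=cv2.moments(c)
    return np.array([m["m10"]/m["m00"]+x0,m["m01"]/m["m00"]+y0]),[e[0][0]+x0,e[0][1]+y0],e[1:],cv2.contourArea(c),cv2.boundingRect(c)
for th in (40,50,60):
  a=blob(T,243,215,268,243,th);print("T port",th,a,onz(T,a[1],107))
  a=blob(S,265,208,300,238,th);print("S port",th,a,onz(S,a[1],107))
  a=blob(W,235,145,300,210,th);print("W handle",th,a,onz(W,a[0],145),onz(W,a[0],175))
# bore hole bright in top
g=cv2.cvtColor(T["color"],6)[222:236,248:262].astype(float)
print(g.astype(int))
for p in [(398-2,331),(398,340)]:
  print(onz(S,(150+p[0]/3-.3,110+p[1]/3-.3),114))
# lid corners
t=lambda x,y:(130+x/4-.4,140+y/4-.4); s=lambda x,y:(150+x/3-.33,110+y/3-.33)
for a,b in [((408,214),(228,352)),((716,238),(404,208)),((693,535),(626,310)),((379,508),(464,487))]:
  print(onz(T,t(*a),100),onz(S,s(*b),100),tri([(T,t(*a)),(S,s(*b))])[0])
print("handle top W",onz(W,(266.5,184.5),175))
```

```text
tcp in side [[216.9 206.7]]
T port 40 (array([255., 229.]), [255.0, 229.0], ((14.149785995483398, 14.149785995483398), 0.0), 156.0, (5, 7, 15, 15)) [523.8  79.5 107. ]
S port 40 (array([282.3, 223. ]), [282.2450771331787, 222.94597625732422], ((14.802602767944336, 16.899797439575195), 93.86174011230469), 194.5, (9, 8, 17, 15)) [524.4  79.3 107. ]
W handle 40 (array([266.4, 179.3]), [266.42777252197266, 179.50241470336914], ((30.71128273010254, 42.927364349365234), 1.413378357887268), 1010.5, (15, 12, 33, 43)) [515.3 271.9 145. ] [515.9 277.6 175. ]
T port 50 (array([254.9, 229. ]), [254.93246459960938, 228.9935178756714], ((14.359759330749512, 14.54667854309082), 25.983827590942383), 162.0, (5, 7, 15, 15)) [523.8  79.6 107. ]
S port 50 (array([282.3, 222.8]), [282.25818634033203, 222.81325340270996], ((15.645029067993164, 17.642070770263672), 94.60002136230469), 215.0, (9, 7, 18, 17)) [524.6  78.9 107. ]
W handle 50 (array([266.5, 179.2]), [266.4644584655762, 179.3896369934082], ((31.77535057067871, 43.6134033203125), 1.11725652217865), 1071.0, (15, 12, 34, 44)) [515.3 272.  145. ] [
[... 1020 characters left out ...]
128 127 125 136 133  85  22   9]
 [ 19   9   8  55 139 132 128 135 129 134 134  49  13   3]
 [ 37   9   0  38 137 140 126 134 130 125 101  19  10   9]
 [ 35   9  10  22  69 109 135 138 131  81  35   3   9  14]
 [ 73  41   8  10  19  34  68  60  57  24   9  12   8  21]
 [ 79  65  25   3   6   8  13  21  11   7   6   2  15  49]
 [ 81  77  48  23   5   1  11   3  12  11   0  16  53  81]]
[525.8  79.3 114. ]
[520.   85.8 114. ]
[617.7 143.  100. ] [613.6 143.8 100. ] [616.8 142.5  97.8]
[605.2 -55.7 100. ] [603.9 -53.7 100. ] [605.5 -55.9  98.1]
[415.  -42.7 100. ] [415.1 -39.  100. ] [415.7 -42.7  96.9]
[428.2 154.  100. ] [428.9 157.  100. ] [429.2 154.6  97.2]
handle top W [515.6 274.2 175. ]
```

Call:
jog_arm(commands=[{"tx":-0.006,"ty":-0.019,"tz":0.0,"ax":0.005,"ay":-0.032,"az":0.0,"grip":1.0},{"tx":0.0,"ty":0.0,"tz":0.02,"ax":0.0,"ay":0.0,"az":0.0,"grip":1.0},{"tx":0.0,"ty":0.0,"tz":0.02,"ax":0.0,"ay":0.0,"az":0.0,"grip":1.0},{"tx":0.0,"ty":0.0,"tz":0.0,"ax":0.0,"ay":0.0,"az":0.0,"grip":1.0},{"tx":0.0,"ty":0.0,"tz":0.0,"ax":0.0,"ay":0.0,"az":0.0,"grip":1.0}])

```text
time: 7.43
ee_pos: [516.6, 270.8, 236.5]
tcp_rot: [-3.129, -0.003, -0.091]
ft_force: [0.7, -0.8, 0.8]
grip_width: 85.5
```

Call:
jog_arm(commands=[{"tx":-0.001,"ty":-0.006,"tz":0.02,"ax":-0.012,"ay":0.0,"az":0.0,"grip":1.0},{"tx":0.0,"ty":0.0,"tz":0.02,"ax":0.0,"ay":0.0,"az":0.0,"grip":1.0},{"tx":0.0,"ty":0.0,"tz":0.0,"ax":0.0,"ay":0.0,"az":0.0,"grip":1.0},{"tx":0.0,"ty":0.0,"tz":0.0,"ax":0.0,"ay":0.0,"az":0.0,"grip":1.0}])

```text
time: 7.77
ee_pos: [518.6, 274.9, 201.4]
tcp_rot: [-3.139, -0.009, -0.095]
ft_force: [0.4, -0.1, 0.5]
grip_width: 85.6
```

Run:
```python
from h import *
W=ctrl.snapshot("wrist");cv2.imwrite("pics/w2.png",W["color"])
S=ctrl.snapshot("side");crop(S,"pics/s4.png",150,130,290,320,4)
st=ctrl.state();print(st["ee_pos"],st["tcp_rot"])
```

```text
[518.72182657 275.0558462  201.67041373] [-3.13851342 -0.00958682 -0.09509165]
```

View pics/w2.png

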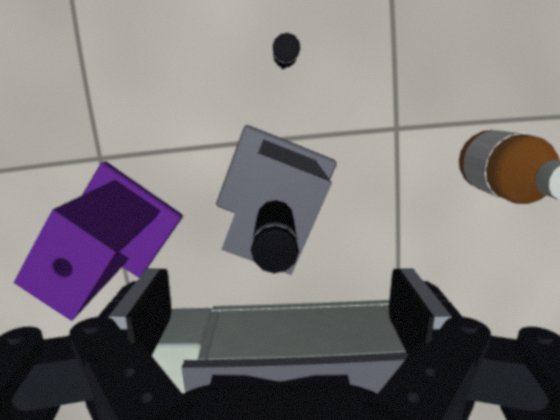

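View pics/s4.png

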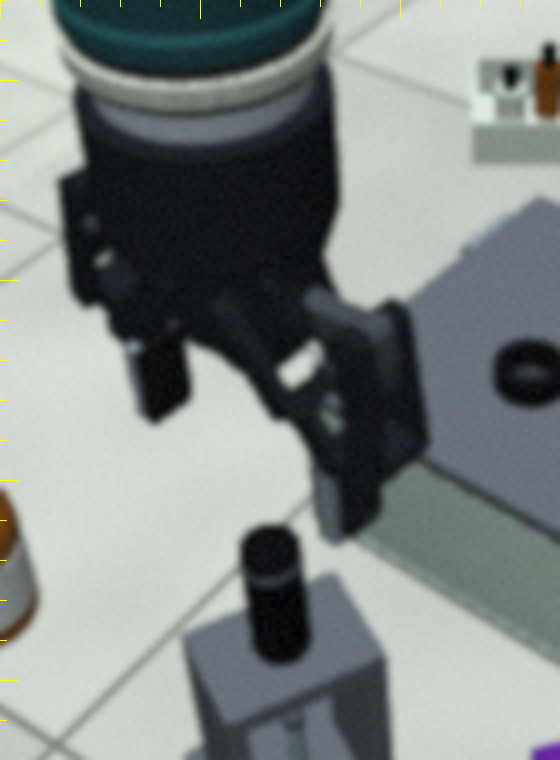

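Run:
```python
from h import *
W=ctrl.snapshot("wrist")
print(onz(W,(275,249),175), onz(W,(273.5,213),115), proj(W,[516,277,175]),proj(W,[516,277,115]))
```

```text
[515.96494561 275.60410295 175.        ] [515.01038952 276.62325152 115.        ] [[274.78516668 246.33306014]] [[274.97661649 212.29100804]]
```

Call:
jog_arm(commands=[{"tx":-0.002,"ty":-0.0015,"tz":0.02,"ax":0.0,"ay":-0.009,"az":0.0,"grip":1.0},{"tx":0.0,"ty":0.0,"tz":0.015,"ax":0.0,"ay":0.0,"az":0.0,"grip":1.0},{"tx":0.0,"ty":0.0,"tz":0.0,"ax":0.0,"ay":0.0,"az":0.0,"grip":1.0},{"tx":0.0,"ty":0.0,"tz":0.0,"ax":0.0,"ay":0.0,"az":0.0,"grip":1.0}])

```text
time: 8.25
ee_pos: [521.4, 278.4, 173.6]
tcp_rot: [-3.132, -0.011, -0.096]
ft_force: [-0.9, -0.0, 0.9]
grip_width: 85.6
```

Call:
jog_arm(commands=[{"tx":-0.006,"ty":0.002,"tz":0.015,"ax":-0.008,"ay":-0.012,"az":0.0,"grip":1.0},{"tx":-0.001,"ty":0.0,"tz":0.015,"ax":0.0,"ay":0.0,"az":0.0,"grip":1.0},{"tx":-0.001,"ty":0.0,"tz":0.006,"ax":0.0,"ay":0.0,"az":0.0,"grip":1.0},{"tx":0.0,"ty":0.0,"tz":0.0,"ax":0.0,"ay":0.0,"az":0.0,"grip":1.0},{"tx":0.0,"ty":0.0,"tz":0.0,"ax":0.0,"ay":0.0,"az":0.0,"grip":1.0}])

```text
time: 8.67
ee_pos: [514.9, 278.3, 140.2]
tcp_rot: [-3.138, -0.003, -0.096]
ft_force: [-0.1, 1.1, 0.7]
grip_width: 85.4
```

Call:
jog_arm(commands=[{"tx":0.001,"ty":0.002,"tz":0.01,"ax":0.0,"ay":-0.003,"az":0.0,"grip":1.0},{"tx":0.0,"ty":0.0,"tz":0.002,"ax":0.0,"ay":0.0,"az":0.0,"grip":1.0},{"tx":0.0,"ty":0.0,"tz":0.0,"ax":0.0,"ay":0.0,"az":0.0,"grip":1.0},{"tx":0.0,"ty":0.0,"tz":0.0,"ax":0.0,"ay":0.0,"az":0.0,"grip":1.0}])

```text
time: 9.0
ee_pos: [516.7, 276.5, 128.6]
tcp_rot: [-3.137, -0.001, -0.096]
ft_force: [-0.1, 0.2, 0.1]
grip_width: 85.4
```

Well placed and upright, so I'll close the gripper.

Call:
jog_arm(commands=[{"tx":0.0,"ty":0.0,"tz":0.0,"ax":0.0,"ay":0.0,"az":0.0,"grip":0.0},{"tx":0.0,"ty":0.0,"tz":0.0,"ax":0.0,"ay":0.0,"az":0.0,"grip":-0.3},{"tx":0.0,"ty":0.0,"tz":0.0,"ax":0.0,"ay":0.0,"az":0.0,"grip":-0.6},{"tx":0.0,"ty":0.0,"tz":0.0,"ax":0.0,"ay":0.0,"az":0.0,"grip":-1.0},{"tx":0.0,"ty":0.0,"tz":0.0,"ax":0.0,"ay":0.0,"az":0.0,"grip":-1.0},{"tx":0.0,"ty":0.0,"tz":0.0,"ax":0.0,"ay":0.0,"az":0.0,"grip":-1.0},{"tx":0.0,"ty":0.0,"tz":0.0,"ax":0.0,"ay":0.0,"az":0.0,"grip":-1.0},{"tx":0.0,"ty":0.0,"tz":0.0,"ax":0.0,"ay":0.0,"az":0.0,"grip":-1.0}])

```text
time: 9.67
ee_pos: [517.5, 276.8, 129.9]
tcp_rot: [-3.135, -0.003, -0.096]
ft_force: [0.2, -0.3, 0.6]
grip_width: 22.5
```

Run:
```python
from h import *
W=ctrl.snapshot("wrist");cv2.imwrite("pics/w3.png",W["color"])
S=ctrl.snapshot("side");crop(S,"pics/s5.png",150,130,290,320,4)
st=ctrl.state();print(st["ee_pos"],st["tcp_rot"],st["grip_width"],st["ft_force"])
```

```text
[517.53810576 276.85021854 129.93686347] [-3.13547096e+00 -3.11296212e-03 -9.60942337e-02] 22.642958944554362 [ 0.59086195 -0.33196557 -0.11893538]
```

View pics/s5.png

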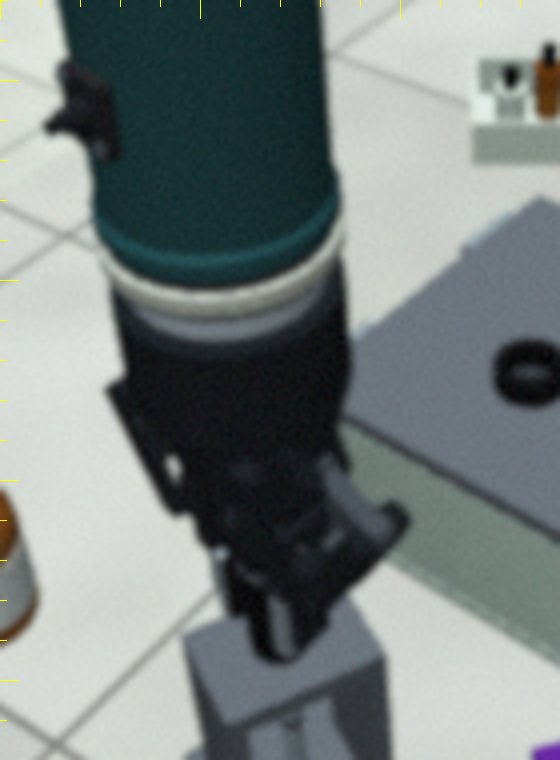

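Call:
jog_arm(commands=[{"tx":0.0,"ty":0.0,"tz":-0.008,"ax":0.0,"ay":0.0,"az":0.0,"grip":-1.0},{"tx":0.0,"ty":0.0,"tz":-0.01,"ax":0.0,"ay":0.0,"az":0.0,"grip":-1.0},{"tx":0.0,"ty":0.0,"tz":-0.01,"ax":0.0,"ay":0.0,"az":0.0,"grip":-1.0}])

```text
time: 10.02
ee_pos: [515.1, 275.5, 156.5]
tcp_rot: [-3.139, 0.003, -0.096]
ft_force: [0.0, 0.7, -0.2]
grip_width: 22.7
```

Call:
jog_arm(commands=[{"tx":0.002,"ty":-0.001,"tz":-0.01,"ax":0.0,"ay":0.0,"az":0.0,"grip":-1.0},{"tx":0.001,"ty":0.0,"tz":-0.01,"ax":0.0,"ay":0.0,"az":0.0,"grip":-1.0},{"tx":0.001,"ty":0.0,"tz":-0.01,"ax":0.0,"ay":0.0,"az":0.0,"grip":-1.0},{"tx":0.001,"ty":0.0,"tz":-0.01,"ax":0.0,"ay":0.0,"az":0.0,"grip":-1.0}])

```text
time: 10.35
ee_pos: [520.6, 276.3, 202.3]
tcp_rot: [-3.138, 0.002, -0.096]
ft_force: [-3.0, 0.2, -2.8]
grip_width: 22.3
```

Call:
jog_arm(commands=[{"tx":-0.003,"ty":0.0,"tz":-0.008,"ax":0.0,"ay":0.0,"az":0.0,"grip":-1.0},{"tx":0.0,"ty":0.0,"tz":-0.01,"ax":0.0,"ay":0.0,"az":0.0,"grip":-1.0},{"tx":0.0,"ty":0.0,"tz":-0.01,"ax":0.0,"ay":0.0,"az":0.0,"grip":-1.0}])

```text
time: 10.6
ee_pos: [518.1, 276.6, 234.6]
tcp_rot: [-3.137, -0.0, -0.096]
ft_force: [0.7, 0.4, -0.7]
grip_width: 22.6
```

Call:
jog_arm(commands=[{"tx":0.0,"ty":0.0,"tz":-0.012,"ax":0.0,"ay":0.0,"az":0.0,"grip":-1.0},{"tx":0.0,"ty":0.0,"tz":-0.012,"ax":0.0,"ay":0.0,"az":0.0,"grip":-1.0},{"tx":0.0,"ty":0.0,"tz":-0.012,"ax":0.0,"ay":0.0,"az":0.0,"grip":-1.0}])

```text
time: 10.85
ee_pos: [518.0, 276.3, 274.3]
tcp_rot: [-3.137, -0.0, -0.096]
ft_force: [-0.4, -0.6, -1.3]
grip_width: 22.7
```

Call:
jog_arm(commands=[{"tx":0.003,"ty":0.015,"tz":0.0,"ax":0.0,"ay":0.0,"az":0.0,"grip":-1.0},{"tx":0.003,"ty":0.025,"tz":0.0,"ax":0.0,"ay":0.0,"az":0.0,"grip":-1.0},{"tx":0.003,"ty":0.025,"tz":0.0,"ax":0.0,"ay":0.0,"az":0.0,"grip":-1.0},{"tx":0.003,"ty":0.025,"tz":0.0,"ax":0.0,"ay":0.0,"az":0.0,"grip":-1.0},{"tx":0.003,"ty":0.025,"tz":0.0,"ax":0.0,"ay":0.0,"az":0.0,"grip":-1.0},{"tx":0.003,"ty":0.025,"tz":0.0,"ax":0.0,"ay":0.0,"az":0.0,"grip":-1.0},{"tx":0.003,"ty":0.015,"tz":0.0,"ax":0.0,"ay":0.0,"az":0.0,"grip":-1.0},{"tx":0.0,"ty":0.0,"tz":0.0,"ax":0.0,"ay":0.0,"az":0.0,"grip":-1.0}])

```text
time: 11.52
ee_pos: [526.3, 110.7, 280.7]
tcp_rot: [-3.136, -0.009, -0.091]
ft_force: [-0.4, -0.4, -1.0]
grip_width: 22.7
```

Call:
jog_arm(commands=[{"tx":0.0,"ty":0.0,"tz":0.0,"ax":0.0,"ay":0.0,"az":0.0,"grip":-1.0},{"tx":0.0,"ty":0.0,"tz":0.0,"ax":0.0,"ay":0.0,"az":0.0,"grip":-1.0},{"tx":0.0,"ty":0.0,"tz":0.0,"ax":0.0,"ay":0.0,"az":0.0,"grip":-1.0}])

```text
time: 11.77
ee_pos: [525.9, 109.3, 280.8]
tcp_rot: [-3.136, -0.009, -0.095]
ft_force: [-0.0, -0.5, -2.2]
grip_width: 22.5
```

Call:
jog_arm(commands=[{"tx":0.0,"ty":0.012,"tz":0.0,"ax":-0.005,"ay":-0.009,"az":0.0,"grip":-1.0},{"tx":0.001,"ty":0.012,"tz":0.0,"ax":0.0,"ay":0.0,"az":0.0,"grip":-1.0},{"tx":0.0,"ty":0.008,"tz":0.0,"ax":0.0,"ay":0.0,"az":0.0,"grip":-1.0},{"tx":0.0,"ty":0.0,"tz":0.0,"ax":0.0,"ay":0.0,"az":0.0,"grip":-1.0},{"tx":0.0,"ty":0.0,"tz":0.0,"ax":0.0,"ay":0.0,"az":0.0,"grip":-1.0},{"tx":0.0,"ty":0.0,"tz":0.0,"ax":0.0,"ay":0.0,"az":0.0,"grip":-1.0}])

```text
time: 12.27
ee_pos: [523.5, 76.3, 280.4]
tcp_rot: [-3.141, 0.002, -0.09]
ft_force: [0.1, 0.4, -0.8]
grip_width: 22.6
```

Run:
```python
from h import *
T=ctrl.snapshot("top");crop(T,"pics/t6.png",190,160,320,290,5)
S=ctrl.snapshot("side");crop(S,"pics/s6.png",230,130,350,260,5)
W=ctrl.snapshot("wrist");cv2.imwrite("pics/w6.png",W["color"])
st=ctrl.state();print(st["ee_pos"],st["tcp_rot"],st["grip_width"],st["ft_force"])
for z in (114,145,165,195,225,250): print(z,proj(S,[524,79.3,z]),proj(W,[524,79.3,z]))
```

```text
[523.49530738  76.68296704 280.41539205] [-3.14125495e+00  2.06777030e-03 -8.96648166e-02] 22.609143608574104 [-0.64560849  0.72244833 -1.15040631]
114 [[282.46391009 220.36748238]] [[281.16580319 184.49220248]]
145 [[282.75227024 208.18591897]] [[281.27609449 192.87734798]]
165 [[282.94690735 199.96354913]] [[281.36025394 199.2855065 ]]
195 [[283.25247062 187.05503617]] [[281.51178448 210.84484947]]
225 [[283.57562818 173.40310684]] [[281.7046039  225.59380022]]
250 [[283.85950116 161.41064759]] [[281.91036974 241.38290656]]
```

View pics/s6.png

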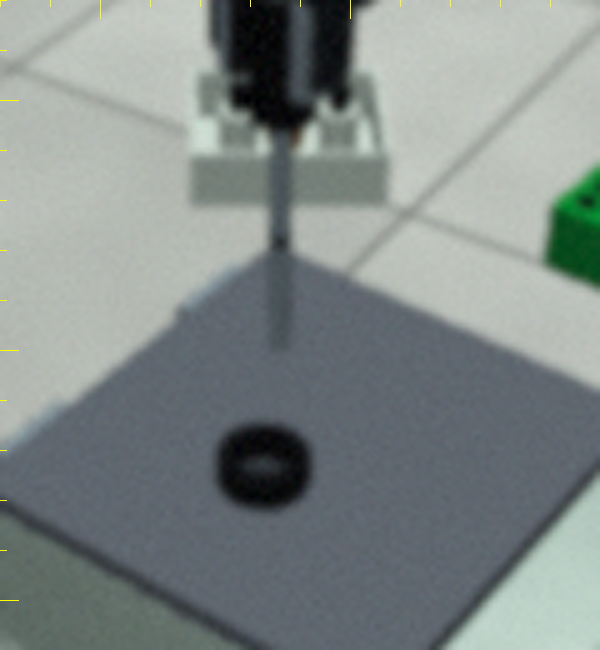

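View pics/t6.png

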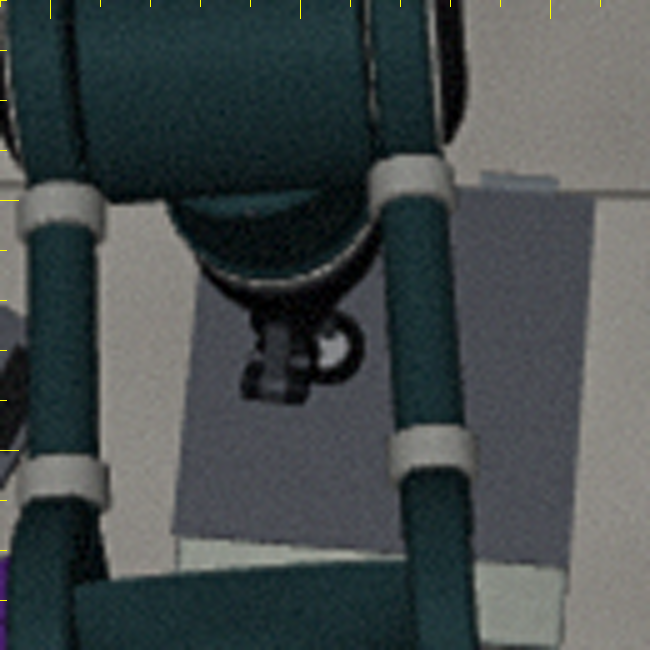

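View pics/w6.png

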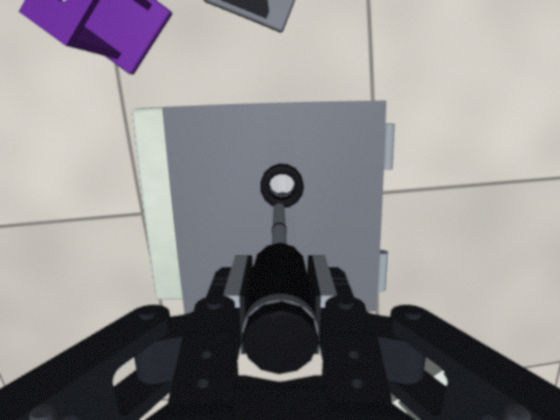

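Run:
```python
from h import *
W=ctrl.snapshot("wrist");crop(W,"pics/w7.png",240,160,320,260,7)
S=ctrl.snapshot("side");crop(S,"pics/s7.png",260,140,310,235,7)
g=cv2.cvtColor(S["color"],6)
for r in list(range(158,204,3)): print(r,g[r,278:294])
g=cv2.cvtColor(W["color"],6)
print()
for r in list(range(200,248,3)): print(r,g[r,268:292])
```

```text
158 [128 122 134 172 188 159 114  87  79  78  78 109 157 198 202 180]
161 [140 142 142 148 146 127  95  88  82  87 114 137 150 154 153 147]
164 [124 126 123 125 120 107  89  84  82  86 102 119 123 124 124 125]
167 [125 126 125 123 119 106  91  85  82  92 103 118 124 126 122 124]
170 [136 136 135 138 131 111  89  84  83  89 115 130 139 137 139 136]
173 [183 186 187 183 176 149 104  86  84 107 146 171 184 180 180 179]
176 [183 183 185 180 163 125  89  75  77  94 138 173 182 180 178 182]
179 [185 186 180 174 154 119  76  54  61  91 133 166 177 181 182 182]
182 [164 151 127 111 102  94  82  85  80  84  92 102 111 122 136 149]
185 [104 100  99 102 100  92  81  82  82  79  93  94 102 103 102  99]
188 [103 102 100 104 101  94  85  80  79  83  89  97 104 100 101 103]
191 [104 101 103 102  97  86  83  81  81  85  92  99 101 103 101  99]
194 [101 105 102 102  97  90  84  80  81  89  94  98 102 101 103 101]
197 [ 99 101 103 101 100  90  86  75  80  87  93 100 101 102 102 101]
200 [101 102 100 101 101  94  92  94  94  97 102 104 102 101 101 102]
203 [102 101 100 103 102  97 104 103  98 100 102 1
[... 893 characters left out ...]
122]
227 [125 124 115 101  75  67  72  74  76  76  78  75  78  78  76  73  69  69
  90 112 120 122 122 121]
230 [123 122 116  94  79  73  75  75  77  81  77  78  77  76  75  76  71  74
  87 107 120 120 120 121]
233 [125 123 118 104  84  76  76  77  76  77  77  78  79  77  76  75  71  76
  88 109 121 121 120 123]
236 [123 124 120 113  90  76  76  77  78  78  78  76  77  77  76  74  74  80
  96 113 119 122 123 123]
239 [123 124 121 112  89  75  75  76  79  77  78  78  77  78  75  77  74  79
  94 112 121 122 120 122]
242 [123 121 117 103  84  72  68  68  66  65  63  56  52  51  58  60  64  69
  89 107 119 121 122 122]
245 [70 58 48 37 28 16 19 13 12 10 15  8  8 13  8 11 20 16 19 36 50 62 74 85]
```

View pics/w7.png

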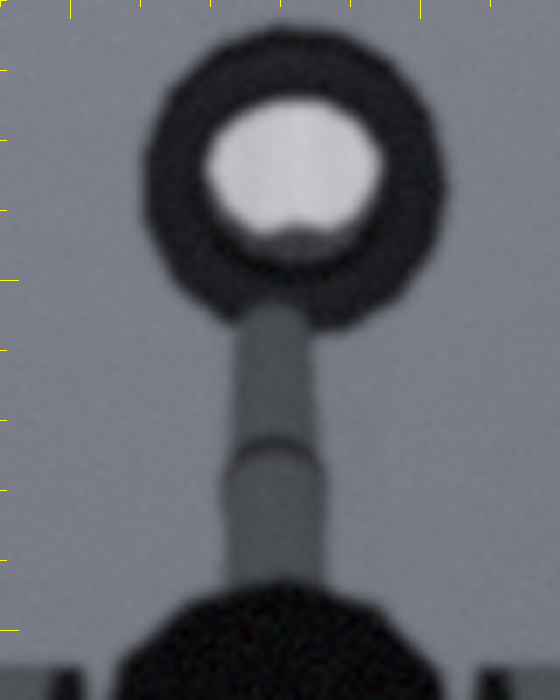

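View pics/s7.png

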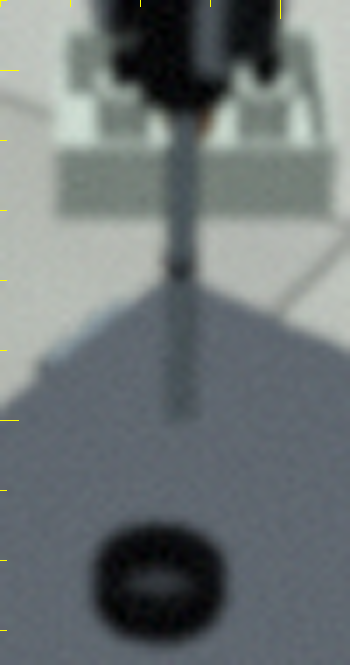

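Run:
```python
from h import *
np.set_printoptions(precision=2,suppress=True)
W=ctrl.snapshot("wrist");S=ctrl.snapshot("side")
from scipy.optimize import least_squares
def fit(ps,pw,z):
    # S both coords, W column only, z known
    f=lambda X:[ (proj(S,X)[0]-ps)[0], (proj(S,X)[0]-ps)[1]*.3, proj(W,X)[0][0]-pw, (X[2]-z)/2]
    r=least_squares(f,[524,79,z]);return r.x,r.fun
print("tip S at z",onz(S,(285.2,199.8),165.5)); print("band S",onz(S,(285.4,178.3),215.5))
print(fit(np.array([285.2,199.8]),278.6,165.5)); print(fit(np.array([285.4,178.3]),278.8,215.5))
print("W rows pred",proj(W,[521.5,77,165.5]),proj(W,[521.5,77,215.5]))
# port same way
print("port",fit(np.array([282.3,222.9]),281.5,107))
```

```text
tip S at z [520.47  77.09 165.5 ]
band S [520.39  78.63 215.5 ]
(array([521.64,  75.41, 165.4 ]), array([-0.05, -0.2 , -0.02, -0.05]))
(array([522.03,  76.24, 215.35]), array([-0.06, -0.27, -0.03, -0.07]))
W rows pred [[278.18 203.09]] [[277.76 224.87]]
port (array([524.29,  79.2 , 107.01]), array([0.  , 0.01, 0.  , 0.  ]))
```

Call:
jog_arm(commands=[{"tx":0.002,"ty":-0.0035,"tz":0.01,"ax":0.0,"ay":0.0,"az":0.0,"grip":-1.0},{"tx":0.0,"ty":0.0,"tz":0.01,"ax":0.0,"ay":0.0,"az":0.0,"grip":-1.0},{"tx":0.0,"ty":0.0,"tz":0.005,"ax":0.0,"ay":0.0,"az":0.0,"grip":-1.0},{"tx":0.0,"ty":0.0,"tz":0.0,"ax":0.0,"ay":0.0,"az":0.0,"grip":-1.0},{"tx":0.0,"ty":0.0,"tz":0.0,"ax":0.0,"ay":0.0,"az":0.0,"grip":-1.0},{"tx":0.0,"ty":0.0,"tz":0.0,"ax":0.0,"ay":0.0,"az":0.0,"grip":-1.0}])

```text
time: 13.12
ee_pos: [525.1, 81.0, 251.1]
tcp_rot: [3.141, 0.005, -0.088]
ft_force: [-1.2, 0.9, -0.2]
grip_width: 22.7
```

Call:
jog_arm(commands=[{"tx":0.001,"ty":0.001,"tz":0.005,"ax":0.0,"ay":0.0,"az":0.0,"grip":-1.0},{"tx":0.0,"ty":0.0,"tz":0.003,"ax":0.0,"ay":0.0,"az":0.0,"grip":-1.0},{"tx":0.0,"ty":0.0,"tz":0.0,"ax":0.0,"ay":0.0,"az":0.0,"grip":-1.0},{"tx":0.0,"ty":0.0,"tz":0.0,"ax":0.0,"ay":0.0,"az":0.0,"grip":-1.0}])

```text
time: 13.45
ee_pos: [526.4, 79.7, 242.7]
tcp_rot: [3.141, 0.004, -0.088]
ft_force: [-0.3, 0.2, -0.8]
grip_width: 22.7
```

Run:
```python
from h import *
np.set_printoptions(precision=2,suppress=True)
W=ctrl.snapshot("wrist");crop(W,"pics/w8.png",240,160,320,260,6)
S=ctrl.snapshot("side");crop(S,"pics/s8.png",250,160,320,245,7)
T=ctrl.snapshot("top");crop(T,"pics/t8.png",220,195,290,265,8)
for i in range(4):
  st=ctrl.state();print(st["ee_pos"],st["tcp_rot"]); ctrl.snapshot("top")
z=ctrl.state()["ee_pos"][2]-114.9
for zz in (z,z+50): print(zz,proj(S,[524.2,79.2,zz]),proj(W,[524.2,79.2,zz]))
g=cv2.cvtColor(S["color"],6)
for r in list(range(172,220,3)): print(r,g[r,276:294])
g=cv2.cvtColor(W["color"],6)
print()
for r in list(range(198,248,3)): print(r,g[r,268:293])
```

```text
[526.49  79.76 242.96] [-3.14  0.   -0.09]
[526.54  79.76 243.04] [-3.14  0.   -0.09]
[526.55  79.8  243.08] [-3.14  0.   -0.09]
[526.53  79.78 243.04] [-3.14  0.   -0.09]
128.1389022444926 [[282.53 214.83]] [[278.32 204.21]]
178.1389022444926 [[283.02 194.33]] [[277.77 226.27]]
172 [156 113  62  30   8   8   9   7  13  11   8  21  44  96 139 171 177 179]
175 [185 182 175 160 131  93  66  54  66  93 127 154 168 178 184 184 182 182]
178 [184 185 183 181 163 129  98  82  93 121 155 172 180 183 182 185 182 181]
181 [185 183 181 167 146 112  86  85  82  86  98 107 115 125 139 154 166 175]
184 [138 125 120 106  98  86  85  83  82  91 100 101 104 101 102 102 102 102]
187 [103 102 102  98  97  91  83  85  86  92 101 104 101 103 102 103 104 104]
190 [103 107 102  99  94  88  83  87  83  92  99 106 102 104 102 100 103 104]
193 [103 103  99 102  89  81  78  79  78  87  95 104 104 104 101  99 103 104]
196 [105 102 103 102  89  74  61  54  63  82  95 100 105 103 105 100 101 102]
199 [104 102 101  99  96  91  84  83  81  87 101 101 104 104 104 100 105 104]
202 [100 100 103 102  97  88  85  82  84
[... 1397 characters left out ...]
9  76  75  79  79  80  81  79  80  77  76  76  73  74
  89 112 122 126 124 125 126]
231 [126 122 116  97  81  76  77  78  80  78  80  79  81  80  78  75  74  76
  87 112 123 124 125 123 125]
234 [124 124 120 109  89  79  78  76  78  79  79  80  79  78  78  76  75  79
  97 116 122 124 126 126 124]
237 [124 125 122 113  93  81  79  77  79  80  81  78  79  76  78  78  77  81
 100 115 123 123 126 122 124]
240 [126 124 119 108  91  79  79  80  79  78  80  79  78  80  79  78  77  78
  94 115 123 124 125 124 124]
243 [121 117 108  95  79  65  55  50  47  44  38  33  33  36  36  43  46  58
  75 100 111 118 121 123 125]
246 [29 27 18 19 12 11 11  6  2 10  6 15  3 17 13  5 15  9 20 18 21 27 38 48
 60]
```

View pics/w8.png

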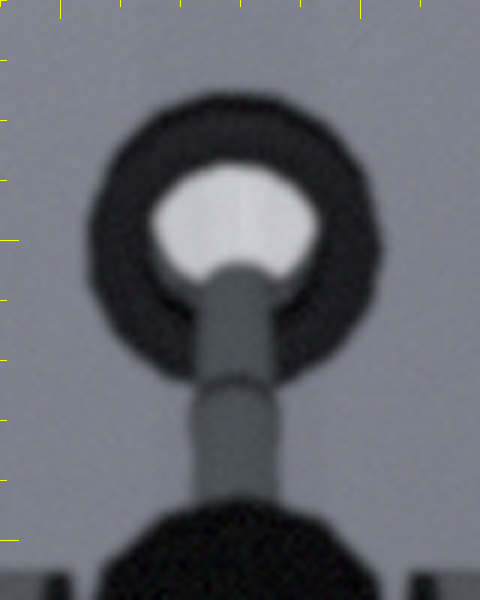

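View pics/s8.png

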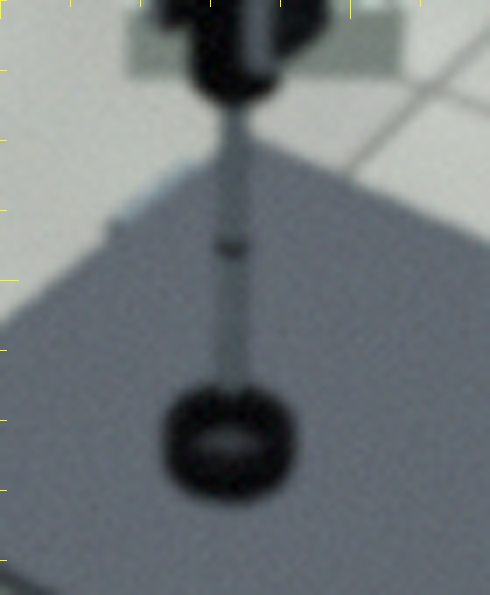

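Call:
jog_arm(commands=[{"tx":0.0,"ty":0.0,"tz":0.005,"ax":0.0,"ay":0.0,"az":0.0,"grip":-1.0},{"tx":0.0,"ty":0.0,"tz":0.005,"ax":0.0,"ay":0.0,"az":0.0,"grip":-1.0},{"tx":0.0,"ty":0.0,"tz":0.004,"ax":0.0,"ay":0.0,"az":0.0,"grip":-1.0},{"tx":0.0,"ty":0.0,"tz":0.0,"ax":0.0,"ay":0.0,"az":0.0,"grip":-1.0}])

```text
time: 14.13
ee_pos: [526.7, 79.9, 228.1]
tcp_rot: [-3.141, 0.002, -0.088]
ft_force: [0.4, 0.1, -1.0]
grip_width: 22.3
```

Almost no drift, so I'll continue.

Call:
jog_arm(commands=[{"tx":0.0,"ty":0.0,"tz":0.005,"ax":0.0,"ay":0.0,"az":0.0,"grip":-1.0},{"tx":0.0,"ty":0.0,"tz":0.005,"ax":0.0,"ay":0.0,"az":0.0,"grip":-1.0},{"tx":0.0,"ty":0.0,"tz":0.005,"ax":0.0,"ay":0.0,"az":0.0,"grip":-1.0},{"tx":0.0,"ty":0.0,"tz":0.005,"ax":0.0,"ay":0.0,"az":0.0,"grip":-1.0},{"tx":0.0,"ty":0.0,"tz":0.0,"ax":0.0,"ay":0.0,"az":0.0,"grip":-1.0}])

```text
time: 14.55
ee_pos: [526.0, 79.8, 205.0]
tcp_rot: [3.141, 0.004, -0.088]
ft_force: [0.3, 0.3, -1.5]
grip_width: 22.5
```

Call:
jog_arm(commands=[{"tx":0.0,"ty":0.0,"tz":0.005,"ax":0.0,"ay":0.0,"az":0.0,"grip":-1.0},{"tx":0.0,"ty":0.0,"tz":0.005,"ax":0.0,"ay":0.0,"az":0.0,"grip":-1.0},{"tx":0.0,"ty":0.0,"tz":0.005,"ax":0.0,"ay":0.0,"az":0.0,"grip":-1.0},{"tx":0.0,"ty":0.0,"tz":0.0,"ax":0.0,"ay":0.0,"az":0.0,"grip":-1.0}])

```text
time: 14.88
ee_pos: [525.8, 79.8, 188.0]
tcp_rot: [3.141, 0.005, -0.088]
ft_force: [-0.1, 1.0, -1.1]
grip_width: 22.8
```

Call:
jog_arm(commands=[{"tx":0.0005,"ty":0.0,"tz":0.004,"ax":0.0,"ay":0.0,"az":0.0,"grip":-1.0},{"tx":0.0,"ty":0.0,"tz":0.004,"ax":0.0,"ay":0.0,"az":0.0,"grip":-1.0},{"tx":0.0,"ty":0.0,"tz":0.0,"ax":0.0,"ay":0.0,"az":0.0,"grip":-1.0},{"tx":0.0,"ty":0.0,"tz":0.0,"ax":0.0,"ay":0.0,"az":0.0,"grip":-1.0}])

```text
time: 15.22
ee_pos: [526.3, 79.8, 179.0]
tcp_rot: [3.141, 0.005, -0.088]
ft_force: [-0.4, 0.1, -0.8]
grip_width: 22.5
```

Run:
```python
from h import *
np.set_printoptions(precision=2,suppress=True)
W=ctrl.snapshot("wrist");crop(W,"pics/w9.png",240,170,320,270,6)
S=ctrl.snapshot("side");crop(S,"pics/s9.png",250,160,320,245,8)
st=ctrl.state();print(st["ee_pos"],st["tcp_rot"],st["ft_force"],st["joint_vel"])
for zz in (114,134,144): print(zz,proj(S,[524.2,79.2,zz]),proj(W,[524.2,79.2,zz]))
g=cv2.cvtColor(S["color"],6)
for r in list(range(198,232,2)): print(r,g[r,272:296])
```

```text
[526.37  79.77 179.13] [ 3.14  0.   -0.09] [ 0.2  -1.05 -0.9 ] [ 0. -0. -0. -0.  0. -0.]
114 [[282.4 220.3]] [[277.91 226.13]]
134 [[282.59 212.52]] [[277.6  237.89]]
144 [[282.68 208.52]] [[277.43 244.66]]
198 [104 104 105  96  70  34  11   9   1  13  14  27  52  72  72  68  64  63
  76  89  94 104 103 101]
200 [104 103 103  96  78  43  22  10   5   2  10   9  19  28  38  45  60  84
  95 105 102 106 103 103]
202 [104 104 107 103  95  84  59  43  33  24  19  20  21  25  42  63  84  95
  99 107 103 104 103 102]
204 [103 105 104  99 103 106 100  90  80  68  67  67  72  79  95  98 105 106
 106 103 102 105 104 104]
206 [105 105 106 105 101 103 104 101  93  85  85  86  84  96  98 104 103 105
 103 102 103 104 104 105]
208 [105 103 104 102 102 106 105 101  90  83  86  82  84  89 102 104 104 102
 102 104 104 102 101 103]
210 [103 103 103 104 104 101 104 102  90  84  85  81  87  92 101 101 103 107
 105 106 101 105 104 102]
212 [104 105 103 103 106  99 104 100  93  87  83  86  85  93  99 101 101 103
 104 103 103  99 102 101]
214 [101 103 101  99  98  92  83  82  79  80  85  78  77  75  85  93 
[... 157 characters left out ...]
  20  12  10  24  47  68  81  79  59  31  15  14  16  28
  48  69  91  99 102  99]
220 [ 87  62  33  15  17  12   9  20  39  56  65  62  48  29  17  10  12   8
  21  47  77  97 101 101]
222 [ 85  59  28  15  16  18  28  41  51  54  57  60  49  39  27  20  14  11
  15  37  71  94 104 106]
224 [ 87  56  28  14   9  19  22  31  39  52  62  58  50  34  27  24  20  18
  16  35  73  98 102 105]
226 [ 90  63  30  10   4  14  11  13  13  15  18  16  20  15  12  10   9  12
  26  49  85  95 101 101]
228 [100  86  63  40  20  14   8  11   9   9   9   5   5  11  12   9  13  22
  49  75  97 103 104 102]
230 [103  99  99  85  68  49  35  29  22  24  19  16  19  23  30  43  58  75
  88  99 102 102 103 102]
```

View pics/w9.png

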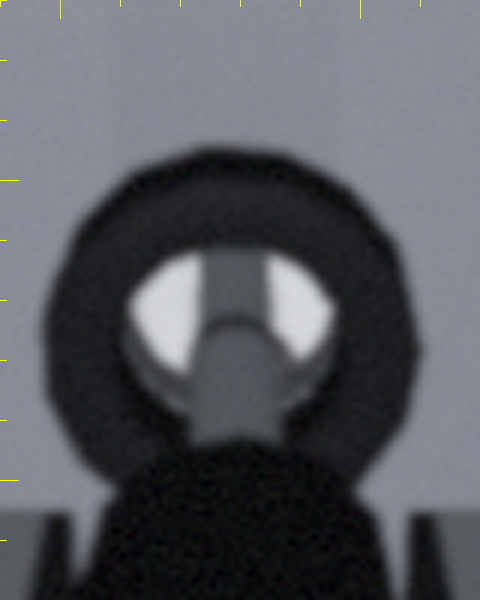

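View pics/s9.png

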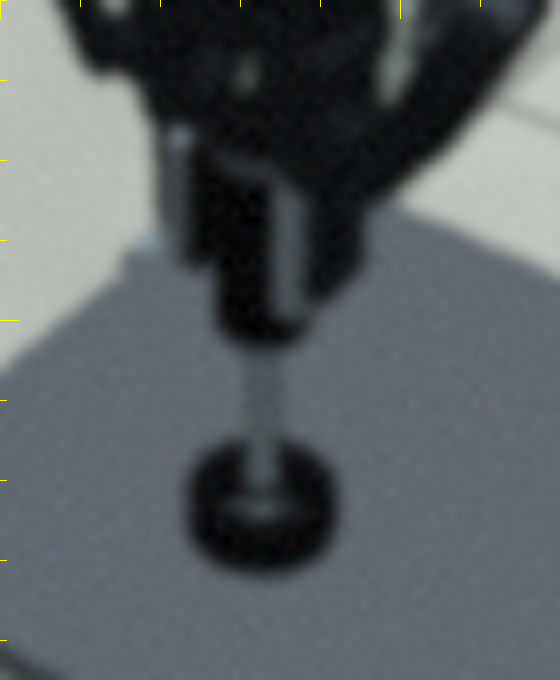

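Run:
```python
from workcell import ctrl
s=ctrl.state();print(s["ee_pos"],s["grip_width"],s["ft_force"],s["time"])
print(ctrl.finish_job())
```

```text
[526.36543616  79.76555136 179.1255339 ] 22.823961309540593 [ 0.20062292 -1.04935517 -0.89502453] 15.3167
the job is handed in; nothing more can be done
None
```

I shut the lid, took the probe from the grey stand by its handle, and lowered it upright through the port. The job was handed in at 15.3 s with the gripper still holding the probe. No verdict was reported.

Last checks:
- **Lid:** it lay flat in both the top and side views.
- **Centring:** the rod was about 0.5 mm from the port's axis in the wrist view and within about 0.5 mm in the side view. The cameras are good to about 2 mm.
- **Band height:** estimates ran from about 2 mm below to 1.5 mm above the port's top, against the 8 mm allowed. In the side view the band was hard to make out inside the collar.
- **Tilt and stillness:** the tool was within 0.01 rad of vertical, the rod measured within about 0.02 rad before it was lowered, and the arm was at rest. The handle was held at 22.8 mm opening.
- **Contact:** the wrist force stayed near zero (noise about 1 N) all the way into the port.

Two things were less clean:
- **Lid push:** the last push on the lid briefly reached about 37 N at the wrist, close to the 40 N limit, and I backed off at once.
- **Rod in the stand:** the rod seems to have brushed the stand's hole with about 3 N while being lifted out.

I never moved the rack, bottle or tray deliberately, but I did not re-measure their positions at the end.

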